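# Load a brass stamping die under the holder's spring clip

### The arm

A 6-joint arm with a two-finger parallel gripper is mounted at the origin on the work surface. World frame = base frame: x ahead of the robot, y to its left, z up, the work surface at z = 0. Lengths are in m, angles in rad, forces in N, time in s.
With the tool pointing down it reaches from about 0.25 to 0.85 m from the base axis. Payload 12.5 kg.
Tool frame: the origin (TCP) lies between the finger pads; the fingertips stand 14 mm ahead of it and the grasp point (between the pads) lies 5 mm behind it; y points along the fingers, z is the direction in which the jaws open and shut, and the axes are right-handed (so a half turn about y gives the same grasp; the last joint's range is limited). The gripper opens to 93 mm and grips with 3 to 60 N. Pads are 15 mm wide; open, the fingers measure 128 mm over their backs; the gripper's body (75 mm by 188 mm) begins 65 mm behind the grasp point.
Start: joints at [-1.315, 0.351, 1.652, -0, 1.139, -0.085], TCP at [0.184, -0.518, 0.233] pointing down, gripper open.
Joint ranges: [-2.75, 2.75], [-0.79, 2.1], [0.01, 2.65], [-1.57, 4.71], [0.07, 3.14], [-2.87, 2.87]. Speed limits (rad/s): [2.22, 2.22, 2.79, 3.14, 3.14, 3.14].

### API

Orientations are given as a unit quaternion [w, x, y, z].
In Python, from workcell import get_obs, optics, ticket gives the robot as it stands. The module is installed in compiled form; this text tells all that it offers.
- The arm moves only by the tool send_rows, never from a script. Its argument "increments" is a list of rows, each a list of 4 numbers: the shift along the tool's x, y, z in m, then the turn about the tool's y in rad. In form: [[x, y, z, yaw], ...]. A call has 1 to 10 rows; each row shifts and turns the commanded pose from where the row before left it, along the tool's axes as they then stand; what a row does not reach is not made up. A row lasts 1/8 s, in which the tool goes at most 62.5 mm and 10.7 degrees, less where a joint would pass 70% of its speed; a pose out of reach is approached as far as the arm can. A call is refused whole if a number of a shift passes 0.0625 or a number of a turn 0.188, either way. A call with a gripper value outside its range is refused whole. "gripper" is the closure in counts, from 0 (fully open) to 255 (shut), set as the call begins (left out, the last holds). The fingers move at their own pace and stop on an object; "force" is the grip in N (left out, the last holds). Time passes only in rows, so rows that do not move let the fingers close. It gives the time, the measured TCP pose, the force and the opening at its end, in the units of the state.
- get_obs(): the state, without advancing time (a new reading comes with each control period).
- optics.get_image(name): name is "scene" or "side" or "wrist"; returns a dict with "color" (420x560x3 uint8, blue, green, red), "range_z" (420x560 float32, m along the optical axis (not along the pixel's ray), 0 where there is no reading), "mtx" (3x3 intrinsics, pixels), "xyz" and "orientation" of the camera in the world. Camera axes: x right, y up, looking along -z (the intrinsics and any distortion apply to the point x, -y, -z); pixel columns grow to the right and rows downward; lengths in m; the calibration is good to about 2 mm. A picture is of the moment at which its call begins.
- ticket.finish_job(): hands the job in, once; it reports no verdict.
The state is a dict: "t": time; "joints": joint angles; "joint_velocities": joint speeds; "joint_efforts": joint torques, N m; "tcp_pos": TCP position; "eef_rot": TCP orientation; "ft_force": force on the tool from outside, world axes, zero at the start; "wrist_torque": the same for the moment, N m; "grip_width": opening from 0.0 (shut) to 1.0 (fully open).
Only numpy, scipy, OpenCV 4.12 (cv2) and the standard library are available. Lean on these libraries where they do the work, as an engineer would, in place of code of your own. Each camera call takes 0.05 s, during which the arm holds its last target.

### The job

On the grey die holder, press the red paddle down with one fingertip so that the spring clip's jaw lifts, and, while holding it down, push the brass die along its channel with the other fingertip, under the jaw and fully home against the end stop. Only when the die is home let the paddle up, so that the jaw grips the die, and draw the hand clear. Do not pick up or lift the die, and leave everything else where it stands.

Things in the scene. Friction and masses are not known exactly. Their poses are not given: they have to be found in the camera images.
- holder: Die holder, fixed: grey base plate 185 x 136 mm, 10 mm thick, with an aluminium channel for the die. Origin on the table (z = 0) below the centre of the die when the die is home. +x is the direction in which the die is pushed, +y points from the channel to the red paddle, z up. All positions below in mm are in this frame. The plate spans x -135..50, y -61..75.
- channel (a point): Point on the channel's floor (x -50, y 0, z 10; the floor is the plate's top). The channel runs along the holder's x, centred on y = 0, 43 mm wide between two aluminium walls 5 mm thick with tops at z = 18, spanning x -130..30.
- stop (a point): Middle of the end stop's face, which the die's leading end meets when home: x 30, y 0, z 16. The stop is an aluminium block 53 mm wide, 12 mm thick, its top at z = 28.
- axle (a point): Point on the clip's axle, an 8 mm steel rod along the holder's x at y 30, z 30 (this point: x -66.5), between channel and paddle. It is held by two end brackets, 8 x 10 mm, tops at z = 36, at x -127 and x 36.
- clip (a joint): Angle (rad) of the spring clip about its axle: 0 at rest (jaw down, paddle raised), 0.45 paddle fully down (hard limit). The jaw blocks the die at rest and clears it from about 0.24 on; hold it above 0.3. Pressing mid-paddle takes about 2 N to start and 6 to 10 N to hold fully down; the spring returns the clip at once when let go. Released on a die that is home it reads about 0.22.
- paddle (a point): Centre of the red paddle's top face; moves and turns with the clip. Paddle 103 mm long (x -118..-15), 30 mm wide. Fully down its top is level at z = 15 and spans y 40..70. At rest it slopes 0.45 rad: outer edge y 73, z 34, inner edge y 46, z 21. A fingertip can slide along it while holding it down, so both fingertips can travel together along the holder's x.
- jaw (a point): Middle of the lower rear edge of the clip's blunt steel jaw (the edge the die would meet); moves with the clip. At rest x 4, y 6, z 17, only 7 mm above the channel's floor. The jaw spans x 4..30, y 2..10.
- die_center (a point): Centre of the brass die, a loose flat block 60 mm long (its x, along the holder's +x), 40 mm wide, 12 mm thick, 0.17 to 0.34 kg, lying in the channel, its top at z = 22. It starts 32 to 52 mm short of home, wholly in front of the jaw. Push the middle of its rear end face, 30 mm behind this point. Home: this point at x 0.
- sort_a: Bystander: dark metal type sort, 12 x 12 x 24 mm, standing on the holder's base plate right (-y) of the channel. Origin at its underside.
- sort_b: Bystander: dark metal type sort, 10 x 10 x 24 mm, standing on the same ledge. Origin at its underside.
- loupe: Bystander: round black and clear loupe, 48 mm diameter, 40 mm tall, on the table right of the holder. Origin at its underside.
- zinc_plate: Bystander: dark grey metal plate 70 x 45 x 10 mm lying on the table left of the holder, beyond the paddle. Origin at its underside.
- ruler: Bystander: steel ruler 200 x 30 x 3 mm lying flat on the table. Origin at its underside.
- ink_jar: Bystander: amber jar with black lid, 56 mm diameter, 50 mm tall. Origin at its underside.
- gauge: Bystander: brown metal gauge block 60 x 32 mm, 36 mm tall. Origin at its underside.
Things that resemble listed ones, but are neither listed nor needed, are in the scene too. Of the things like the part that bears die_center, leave any that is blue; of the rest the smaller one is meant. Leave any blue look-alike of the holder alone.

How it is judged:
On the way, in this order (a step that is already met when the one before it is completed fails the run):
1. the paddle is pressed down, lifting the jaw, while the die is still in front of the jaw (value of joint clip above 0.22 rad and x of die_center in the frame of holder below -0.021 m), for 0.1 s.
2. the die has been pushed home against the stop while the paddle is still held down (x of die_center in the frame of holder between -0.003 and 0.003 m and value of joint clip above 0.27 rad and contact force between the fingers and clip above 0.5 N), for 0.1 s.
At the end, for the whole second after the job is handed in: The die lies flat in the channel within 3 mm of home against the end stop, the paddle is released and the clip's jaw rests on the die (clip angle 0.17 to 0.30 rad, pressing with over 1 N), and the die is at rest (x of die_center in the frame of holder between -0.003 and 0.003 m and y of die_center in the frame of holder between -0.004 and 0.004 m and angle between the x axis of die_center and the x axis of holder, either way round below 0.06 rad and angle between die_center's own z axis and vertical below 0.06 rad and height (world z) of die_center between 0.013 and 0.019 m and value of joint clip between 0.17 and 0.3 rad and contact force between clip and die above 1 N and linear speed of die below 0.02 m/s); the robot touches nothing.
It fails at once if the die is lifted (over 5 mm), tipped or taken out of the channel (height (world z) of die_center above 0.021 m or angle between die_center's own z axis and vertical above 0.2 rad or y of die_center in the frame of holder above 0.012 m or y of die_center in the frame of holder below -0.012 m).
It fails at once if a type sort is moved by more than 15 mm or knocked over (distance of any of sort_a, sort_b from where it was at the start of the episode above 0.015 m or angle between any of sort_a, sort_b's own z axis and vertical above 0.4 rad).
It fails at once if the loupe or the zinc plate is moved by more than 15 mm or knocked over (distance of any of loupe, zinc_plate from where it was at the start of the episode above 0.015 m or angle between any of loupe, zinc_plate's own z axis and vertical above 0.4 rad).
It fails at once if the ruler, ink jar or gauge is moved by more than 15 mm or knocked over (distance of any of ruler, ink_jar, gauge from where it was at the start of the episode above 0.015 m or angle between any of ruler, ink_jar, gauge's own z axis and vertical above 0.4 rad).
It also fails if it takes over 35 s, if anything falls off the work surface, if the arm or the gripper's body presses on something with over 40 N, if the wrist force passes 120 N, or if a joint passes its speed limit or range.

## Working session

There is one attempt and no reset: what is moved stays moved. The work goes in short steps, Python scripts to look and compute and a tool call to move; the robot and the scene stay as the last step left them, time stands still between calls to the robot, and variables do not carry over. Pictures are saved under pics/ and viewed, and the job is handed in when it is done.

Besides the shell and the picture viewer there is one more tool, called by a JSON object that holds its "op" and its "data". send_rows: Moves the arm, as the interface text tells. Its arguments: {"type":"object","properties":{"increments":{"type":"array","items":{"type":"array","items":{"type":"number"}}},"gripper":{"type":"number"},"force":{"type":"number"}},"required":["increments"]}

```bash
mkdir -p pics
cat > h.py <<'E'
import numpy as np, cv2
from workcell import get_obs, optics, ticket
from scipy.spatial.transform import Rotation as R
def cam(n):
    d=optics.get_image(n); np.savez(f'{n}.npz',**{k:np.asarray(v) for k,v in d.items()}); return d
def cloud(d):
    K=np.array(d['mtx']);z=np.array(d['range_z']);h,w=z.shape
    u,v=np.meshgrid(np.arange(w),np.arange(h))
    p=np.stack([(u-K[0,2])/K[0,0]*z,-(v-K[1,2])/K[1,1]*z,-z],-1)
    q=np.array(d['orientation']); 
    Rm=R.from_quat(q[[1,2,3,0]]).as_matrix() if q.size==4 else q
    return p@Rm.T+np.array(d['xyz'])
E
python3 - <<'E'
from h import *
o=get_obs()
for k in o: print(k,o[k])
for n in ['scene','side','wrist']:
    d=cam(n); cv2.imwrite(f'pics/{n}0.png',d['color']); print(n,d['xyz'],d['orientation'],d['mtx'], [k for k in d])
E
```

```text
t 0.0
joints [-1.31461000e+00  3.51220040e-01  1.65242422e+00  8.66705759e-06
  1.13911788e+00 -8.46186750e-02]
joint_velocities [-7.44163851e-04 -1.21020899e-03  8.56351840e-04 -1.02914982e-03
 -8.84431530e-06  1.63216446e-03]
joint_efforts [ 3.87325304e-05 -4.97324002e+01 -2.85253215e+01  6.98302849e-02
  2.57003139e-02 -9.16051977e-05]
tcp_pos [ 0.18376687 -0.51803786  0.23211025]
eef_rot [ 0.11987654 -0.11994185  0.69727776 -0.69645337]
ft_force [0.05717897 0.15045228 0.85895382]
wrist_torque [-0.02470917  0.01072632 -0.02719937]
grip_width 1.0003618947600723
scene [ 1.13887878 -0.67771213  0.81563058] [0.84274117 0.3899884  0.14945124 0.3396479 ] [[449.54617969   0.         266.0765494 ]
 [  0.         449.54617969 208.11891874]
 [  0.           0.           1.        ]] ['color', 'range_z', 'mtx', 'xyz', 'orientation']
side [0.4769923  0.82593303 0.71482104] [-0.024549   -0.01554271  0.43049359  0.90212584] [[428.67028769   0.         280.91636582]
 [  0.         428.67028769 204.58348227]
 [  0.           0.           1.        ]] ['color', 'range_z', 'mtx', 'xyz', 'orientation']
wrist [ 0.24389037 -0.49623754  0.38522316] [ 0.81088177 -0.09717547  0.06961447 -0.57287128] [[311.14159447   0.         278.9309648 ]
 [  0.         311.14159447 207.59693873]
 [  0.           0.           1.        ]] ['color', 'range_z', 'mtx', 'xyz', 'orientation']
```

View pics/scene0.png

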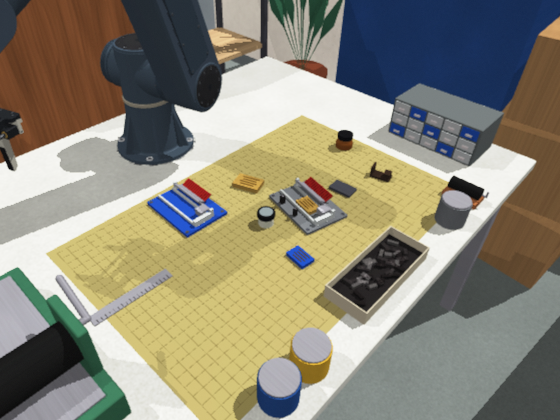

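View pics/side0.png

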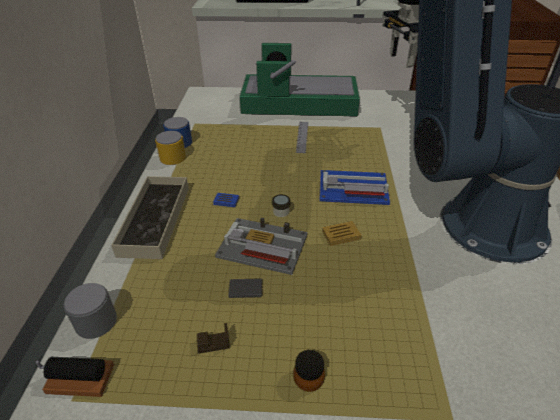

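View pics/wrist0.png

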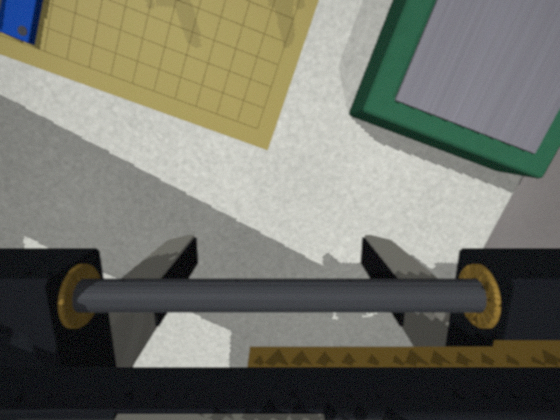

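The grey holder is at scene (307,203) and side (262,245), with a blue look-alike at scene (187,205). Three things look like the die:
- Brass in the grey channel, scene (307,204).
- Larger brass on the mat, scene (248,184).
- Blue, scene (300,257).

I take the brass one in the grey channel, since it is the smaller of the non-blue ones. I'll confirm that in enlarged crops.

Run:
```python
from h import *
for n,(a,b,c,e) in {'scene':(225,165,365,240),'side':(205,205,365,280)}.items():
    d=dict(np.load(n+'.npz')); im=d['color'][b:e,a:c]
    cv2.imwrite(f'pics/{n}_c.png',cv2.resize(im,None,fx=5,fy=5,interpolation=cv2.INTER_CUBIC))
    P=cloud(d)
    pts={'scene':[(307,204),(248,184),(270,206),(312,229),(345,212),(303,180)],'side':[(259,238),(342,233),(246,288),(232,222),(307,238)]}[n]
    for u,v in pts: print(n,u,v,P[v,u].round(4))
```

```text
scene 307 204 [0.5794 0.0881 0.025 ]
scene 248 184 [0.3934 0.0451 0.0172]
scene 270 206 [ 4.929e-01  3.300e-02 -3.000e-04]
scene 312 229 [0.6436 0.0326 0.0108]
scene 345 212 [ 0.6581  0.1609 -0.0014]
scene 303 180 [ 0.4806  0.1915 -0.0009]
side 259 238 [0.5752 0.0989 0.0228]
side 342 233 [0.3796 0.0658 0.0173]
side 246 288 [0.5898 0.2379 0.0085]
side 232 222 [ 0.6526  0.019  -0.0008]
side 307 238 [ 0.4625  0.0679 -0.0011]
```

View pics/scene_c.png

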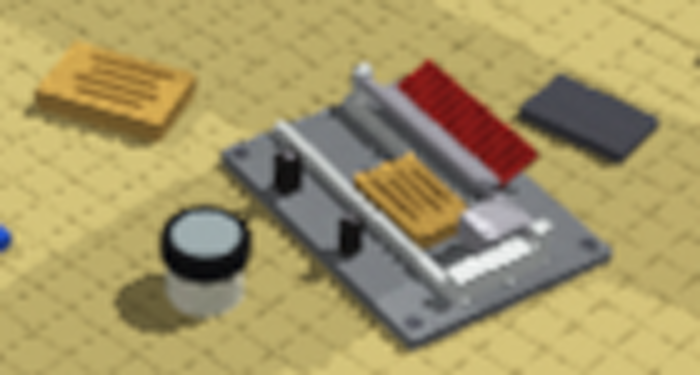

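View pics/side_c.png

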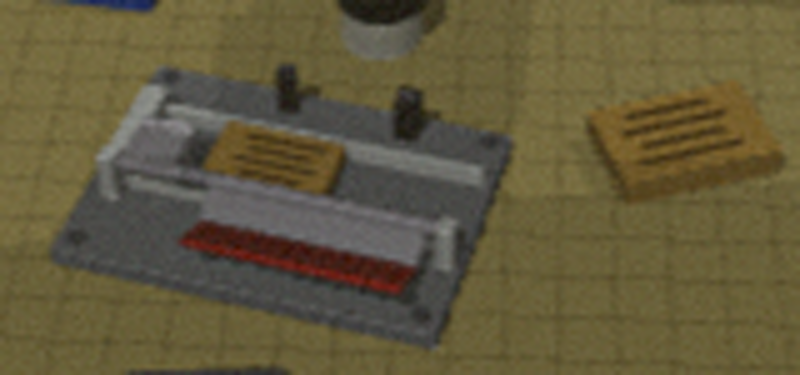

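The crops confirm it: the die in the grey channel is smaller than the loose brass block. Next I'll fit the plate pose from the plate corners seen in both cameras.

```bash
cat >> h.py <<'E'
def ray(d,u,v,z0):
    K=np.array(d['mtx']);q=np.array(d['orientation']);Rm=R.from_quat(q[[1,2,3,0]]).as_matrix()
    r=Rm@np.array([(u-K[0,2])/K[0,0],-(v-K[1,2])/K[1,1],-1]);c=np.array(d['xyz'])
    return c+r*(z0-c[2])/r[2]
def fit2(h,w):
    h=np.array(h)/1000;w=np.array(w)[:,:2];hc=h.mean(0);wc=w.mean(0)
    H=(h-hc).T@(w-wc);a=np.arctan2(H[0,1]-H[1,0],H[0,0]+H[1,1]);c,s=np.cos(a),np.sin(a);M=np.array([[c,-s],[s,c]])
    return a,wc-M@hc,(h@M.T+wc-M@hc-w)*1000
E
python3 - <<'E'
from h import *
S=dict(np.load('side.npz'));C=dict(np.load('scene.npz'))
hc=[(50,-61),(-135,-61),(-135,75),(50,75)]
for n,d,off,px in [('side',S,(205,205),[(153,66),(514,140),(437,345),(53,258)]),('scene',C,(225,165),[(412,338),(221,152),None,(611,250)])]:
    h=[];w=[]
    for a,p in zip(hc,px):
        if p is None: continue
        h.append(a); w.append(ray(d,off[0]+(p[0]+.5)/5-.5,off[1]+(p[1]+.5)/5-.5,0.01))
    a,t,r=fit2(h,w); print(n,a,t,r.round(1).tolist())
E
```

```text
side -0.234038950075466 [0.60752851 0.08827111] [[-2.2, 2.5], [0.1, -0.4], [-0.6, -1.4], [2.6, -0.7]]
scene -0.24082484773517024 [0.60892068 0.08430526] [[1.5, -1.6], [-2.2, 0.3], [0.7, 1.3]]
```

Run:
```python
from h import *
o=get_obs();q=np.array(o['eef_rot']);M=R.from_quat(q[[1,2,3,0]]).as_matrix();print(M.round(3))
a=-.237
t=np.array([.608,.086]);c,s=np.cos(a),np.sin(a);H=np.array([[c,-s],[s,c]])
for p in [(-75,30),(-50,0)]: print(p,t+H@np.array(p)/1000)
hy=H@[0,1];print('hy',hy)
for sg in (1,-1):
    print(sg,'yaw angle of tool z world',np.arctan2(M[1,2],M[0,2]),'target',np.arctan2(sg*hy[1],sg*hy[0]))
w=dict(np.load('wrist.npz'));qq=w['orientation'];Rc=R.from_quat(qq[[1,2,3,0]]).as_matrix()
print('cam in tool',M.T@(w['xyz']-o['tcp_pos']));print((M.T@Rc).round(3))
```

```text
[[-0.942 -0.     0.334]
 [-0.334  0.001 -0.942]
 [-0.    -1.    -0.001]]
(-75, 30) [0.54214012 0.13277047]
(-50, 0) [0.55939766 0.09773938]
hy [0.23478755 0.97204671]
1 yaw angle of tool z world -1.2300144495173069 target 1.3337963267948967
-1 yaw angle of tool z world -1.2300144495173069 target -1.8077963267948967
cam in tool [-0.06395648 -0.15297983 -0.00067357]
[[ 0.    -0.971 -0.237]
 [ 0.001  0.237 -0.971]
 [ 1.     0.     0.001]]
```

{"op": "send_rows", "data": {"increments": [[0, 0, 0, 0.144], [0, 0, 0, 0.144], [0, 0, 0, 0.145], [0, 0, 0, 0.145], [0, 0, 0, 0]]}}

```text
t: 0.78
tcp_pos: [0.1838, -0.5182, 0.2324]
eef_rot: [-0.083, 0.083, 0.702, -0.702]
ft_force: [0.1, -0.2, -0.3]
grip_width: 0.998
```

```bash
cat >> h.py <<'E'
def holder(a,t):
    c,s=np.cos(a),np.sin(a);return np.array([[c,-s],[s,c]]),np.array(t)
def delta(a,t,h,z):
    Hm,t=holder(a,t);o=get_obs();q=np.array(o['eef_rot']);M=R.from_quat(q[[1,2,3,0]]).as_matrix()
    w=np.r_[t+Hm@(np.array(h)/1000),z]
    yaw=np.arctan2(M[1,2],M[0,2]);tgt=a-np.pi/2;e=(tgt-yaw+np.pi)%(2*np.pi)-np.pi
    print('t',o['t'],'tcp',np.array(o['tcp_pos']).round(4),'holder xy',((np.array(o['tcp_pos'])[:2]-t)@Hm*1000).round(2),'ft',np.array(o['ft_force']).round(2),'grip',o['grip_width'],'\ntool delta',(M.T@(w-o['tcp_pos'])).round(4),'tool yaw',round(-e,4))
    print('j',np.array(o['joints']).round(3),'tilt',M[:,1].round(4))
E
python3 -c "
from h import *
delta(-.237,(.608,.086),(-20,30),.23)"
```

```text
t 0.775 tcp [ 0.1838 -0.5182  0.2324] holder xy [-270.44 -686.94] ft [ 0.09 -0.22 -0.34] grip 0.998020455608931 
tool delta [-0.251   0.0027 -0.7167] tool yaw 0.0008
j [-1.315  0.351  1.652 -0.     1.139  0.492] tilt [-1.e-04  4.e-04 -1.e+00]
```

{"op": "send_rows", "data": {"increments": [[-0.0157, 0, -0.0448, 0], [-0.0157, 0, -0.0448, 0], [-0.0157, 0, -0.0448, 0], [-0.0157, 0, -0.0448, 0], [-0.0157, 0, -0.0448, 0], [-0.0157, 0, -0.0448, 0], [-0.0157, 0, -0.0448, 0], [-0.0157, 0, -0.0448, 0], [-0.0157, 0, -0.0448, 0], [-0.0157, 0, -0.0448, 0]], "gripper": 150}}

```text
t: 2.02
tcp_pos: [0.4424, -0.1183, 0.2327]
eef_rot: [0.082, -0.082, -0.702, 0.702]
ft_force: [-0.3, -0.9, -0.4]
grip_width: 0.412
```

{"op": "send_rows", "data": {"increments": [[-0.0157, 0, -0.0448, 0], [-0.0157, 0, -0.0448, 0], [-0.0157, 0, -0.0448, 0], [-0.0157, 0, -0.0448, 0], [-0.0157, 0, -0.0448, 0], [-0.0157, 0, -0.0448, 0], [0, 0, 0, 0], [0, 0, 0, 0]]}}

```text
t: 3.02
tcp_pos: [0.596, 0.119, 0.2323]
eef_rot: [0.083, -0.083, -0.702, 0.702]
ft_force: [-1.1, -0.5, -0.4]
grip_width: 0.409
```

```bash
python3 -c "
from h import *
delta(-.237,(.608,.086),(-20,30),.23)
d=cam('wrist');cv2.imwrite('pics/wrist1.png',d['color'])"
```

```text
t 3.025 tcp [0.596  0.119  0.2323] holder xy [-19.38  29.28] ft [-1.14 -0.5  -0.36] grip 0.4088296553396009 
tool delta [ 0.0006  0.0023 -0.0007] tool yaw 0.0021
j [ 0.121  0.457  1.494 -0.     1.192  1.926] tilt [-9.e-04 -3.e-04 -1.e+00]
```

View pics/wrist1.png

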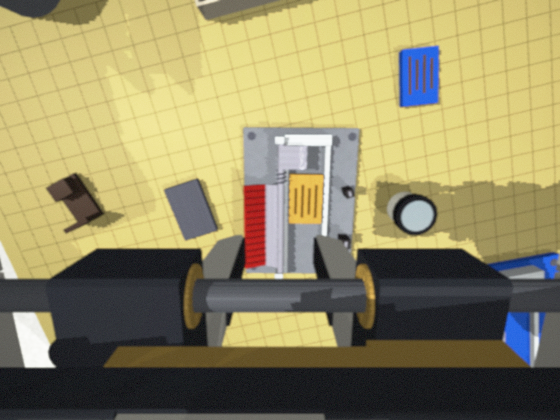

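The hand is over the holder. The plate shows at (245..360, 128..272), the die at (306,198) and the red paddle at (256,225). I'll enlarge it.

```bash
python3 -c "
from h import *
d=dict(np.load('wrist.npz'));im=d['color'][120:280,230:375]
cv2.imwrite('pics/w1c.png',cv2.resize(im[:100],None,fx=5,fy=5,interpolation=cv2.INTER_CUBIC))
im=d['color'][200:300,200:360];cv2.imwrite('pics/w1d.png',cv2.resize(im,None,fx=5,fy=5,interpolation=cv2.INTER_CUBIC))"
```

```text
(no output)
```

View pics/w1c.png

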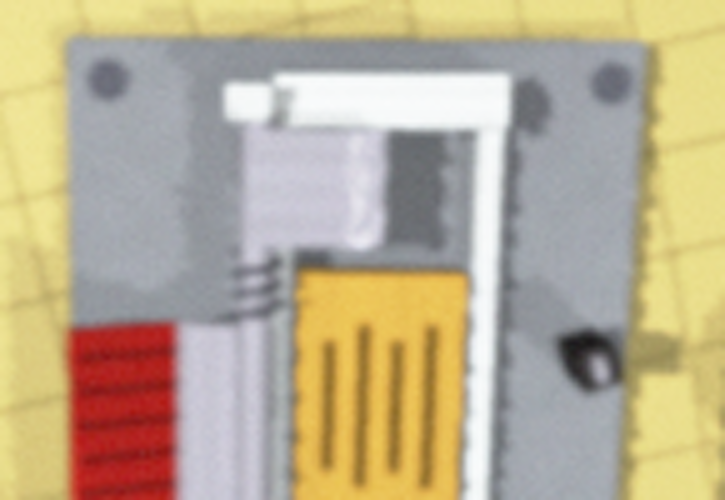

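View pics/w1d.png

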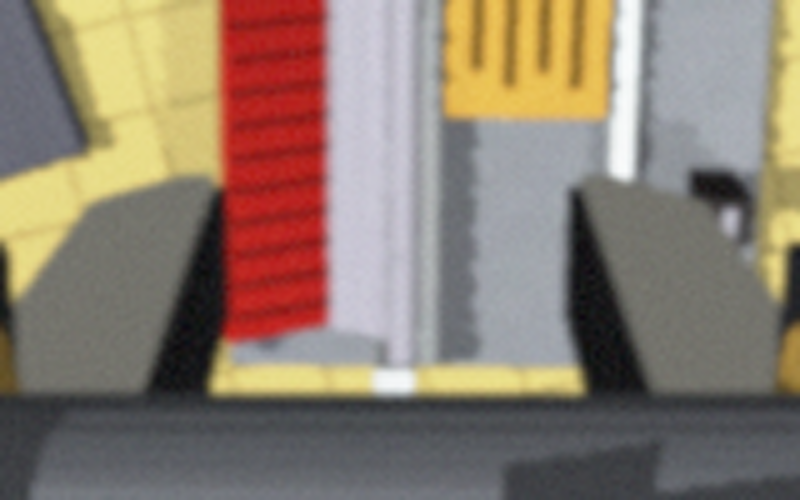

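Run:
```python
from h import *
d=dict(np.load('wrist.npz'))
def p1(u,v,z): return ray(d,230+(u+.5)/5-.5,120+(v+.5)/5-.5,z)
def p2(u,v,z): return ray(d,200+(u+.5)/5-.5,200+(v+.5)/5-.5,z)
A=[p1(68,38,.01),p1(652,45,.01)]
B=[p2(232,363,.01),p2(585,363,.01)]
T=[p1(275,127,.028),p1(478,128,.028)]
D=[p1(297,268,.022),p1(469,270,.022),p2(611,119,.022),p2(443,118,.022)]
W=[p1(474,250,.018),p1(464,498,.018),p2(609,170,.018)] # right wall inner top edge y=-21.5
a,t,r=fit2([(50,75),(50,-61)],A);print('plate front',a,t,r.round(1).tolist())
for n,L in dict(A=A,B=B,T=T,D=D,W=W).items():
  for aa,tt in [(-.237,(.608,.086)),(a,t)]:
    H,tt=holder(aa,tt);print(n,[((p[:2]-tt)@H*1000).round(1).tolist() for p in L])
print('die dir',np.arctan2(*(D[1]-D[2])[[1,0]]),np.arctan2(*(D[0]-D[3])[[1,0]]),'wall',np.arctan2(*(W[0]-W[2])[[1,0]]))
P=cloud(d)
H,tt=holder(-.237,(.608,.086))
for (u,v) in [(306,198),(270,160),(345,150),(256,225),(310,165),(310,138),(275,139)]:
    q=P[v,u];print(u,v,((q[:2]-tt)@H*1000).round(1),q[2].round(4))
```

```text
plate front -0.24684449088686425 [0.60545979 0.08276351] [[-0.1, -0.3], [0.1, 0.3]]
A [[49.0, 71.0], [47.7, -65.5]]
A [[50.0, 75.3], [50.0, -61.3]]
B [[-134.7, 72.1], [-134.6, -20.3]]
B [[-133.7, 74.5], [-132.7, -17.9]]
T [[29.5, 22.9], [29.3, -22.9]]
T [[30.9, 26.9], [31.2, -18.8]]
D [[-3.2, 17.4], [-3.6, -22.9], [-64.4, -23.1], [-64.2, 17.8]]
D [[-1.7, 21.1], [-1.7, -19.1], [-62.5, -20.0], [-62.7, 20.9]]
W [[0.7, -24.5], [-60.2, -24.2], [-78.8, -23.6]]
W [[2.6, -20.7], [-58.3, -21.1], [-76.8, -20.7]]
die dir -0.23319139230965016 -0.24347815410376952 wall -0.247273382008064
306 198 [-32.6  -3.1] 0.0227
270 160 [11.1 39.9] 0.01
345 150 [ 23.1 -49.1] 0.0108
256 225 [-64.5  56.5] 0.0287
310 165 [ 5.3 -8.1] 0.0107
310 138 [37.3 -5.4] 0.0295
275 139 [36.3 33.6] 0.0369
```

```bash
python3 -c "
from h import *
delta(-.241,(.6072,.0836),(-85,27.5),.064)"
```

```text
t 3.075 tcp [0.596  0.1186 0.2325] holder xy [-19.22  31.33] ft [ 1.03 -0.84  0.6 ] grip 0.4150006781587324 
tool delta [0.0657 0.1686 0.0035] tool yaw 0.0049
j [ 0.12   0.456  1.495 -0.     1.192  1.927] tilt [-6.e-04 -2.e-04 -1.e+00]
```

{"op": "send_rows", "data": {"increments": [[0.022, 0.02, 0.001, 0.005], [0.022, 0.03, 0.001, 0], [0.022, 0.03, 0.0015, 0], [0, 0.03, 0, 0], [0, 0.03, 0, 0], [0, 0.0286, 0, 0], [0, 0, 0, 0], [0, 0, 0, 0]], "gripper": 126}}

```text
t: 4.08
tcp_pos: [0.532, 0.1313, 0.0653]
eef_rot: [-0.085, 0.086, 0.702, -0.702]
ft_force: [-0.3, 0.4, 1.1]
grip_width: 0.51
```

```bash
python3 -c "
from h import *
delta(-.241,(.6072,.0836),(-85,27.5),.064)
for n,(a,b,c,e) in {'scene':(225,140,365,240),'side':(205,190,365,300),'wrist':(180,120,400,300)}.items():
    d=cam(n);f=5 if n!='wrist' else 3
    cv2.imwrite(f'pics/{n}2.png',cv2.resize(d['color'][b:e,a:c],None,fx=f,fy=f,interpolation=cv2.INTER_CUBIC))
"
```

```text
t 4.075 tcp [0.532  0.1313 0.0653] holder xy [-84.38  28.37] ft [-0.33  0.36  1.14] grip 0.5100547757629139 
tool delta [0.0006 0.0013 0.0009] tool yaw -0.0015
j [ 0.157  0.576  1.782 -0.     0.783  1.97 ] tilt [ 1.4e-03  2.0e-04 -1.0e+00]
```

View pics/side2.png

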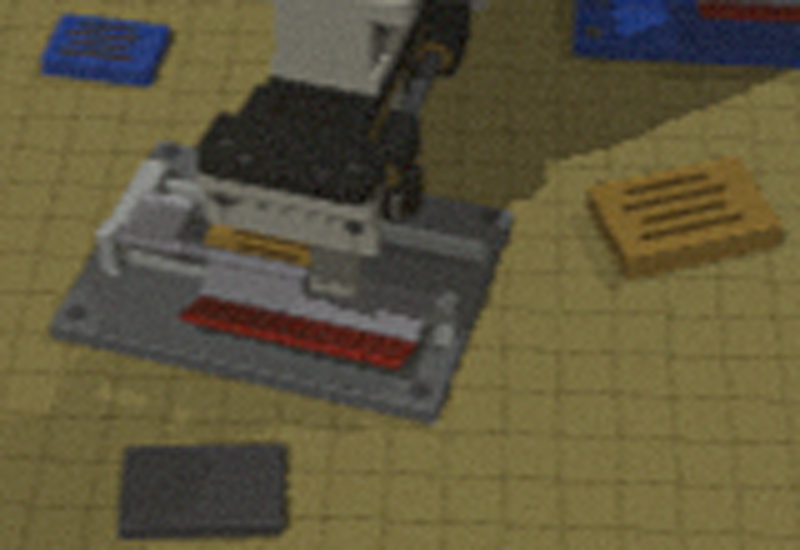

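View pics/scene2.png

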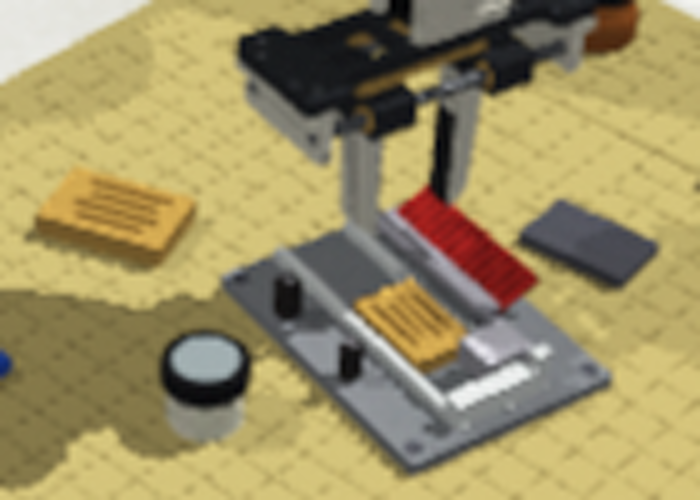

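View pics/wrist2.png

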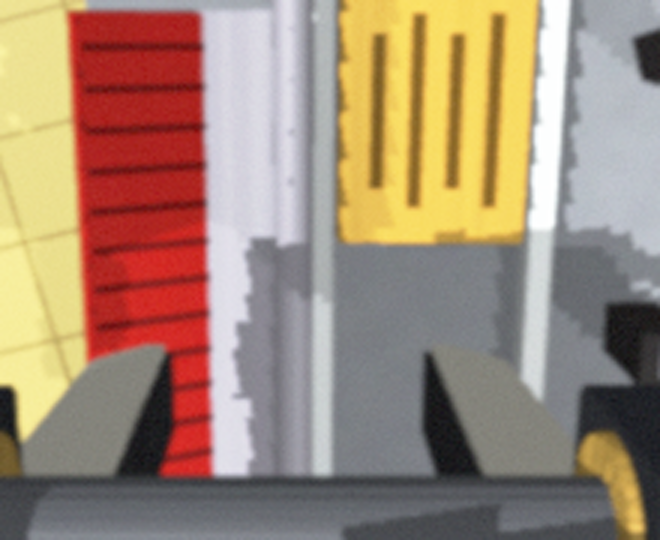

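Run:
```python
from h import *
d=dict(np.load('wrist.npz'))
def p(u,v,z): return ray(d,180+(u+.5)/3-.5,120+(v+.5)/3-.5,z)
H,tt=holder(-.241,(.6072,.0836))
f=lambda q:((q[:2]-tt)@H*1000).round(1).tolist()
print('die rear',f(p(341,242,.022)),f(p(523,243,.022)))
print('wall R inner',f(p(541,100,.018)),f(p(528,228,.018)),f(p(520,340,.018)),'wall L inner',f(p(336,100,.018)),f(p(332,450,.018)))
print('paddle front corners (-15,73,34),(-15,46,21)',f(p(68,13,.034)),f(p(203,10,.021)))
tip=get_obs()['tcp_pos'][2]-.014;print('tip z',tip)
print('tip front corners L in/out R in/out',f(p(167,346,tip)),f(p(133,346,tip)),f(p(428,346,tip)),f(p(465,346,tip)))
```

```text
die rear [-63.6, 19.3] [-63.9, -20.0]
wall R inner [-33.7, -23.1] [-61.4, -21.9] [-87.2, -21.5] wall L inner [-33.7, 20.4] [-114.0, 20.7]
paddle front corners (-15,73,34),(-15,46,21) [-16.2, 72.4] [-15.3, 47.9]
tip z 0.05130207971236736
tip front corners L in/out R in/out [-77.3, 53.2] [-77.2, 59.6] [-77.3, 4.0] [-77.3, -3.0]
```

{"op": "send_rows", "data": {"increments": [[0, 0.008, 0, 0], [0, 0.008, 0, 0], [0, 0.006, 0, 0], [0, 0.006, 0, 0], [0, 0.005, 0, 0], [0, 0.0025, 0, 0], [0, 0, 0, 0], [0, 0, 0, 0]]}}

```text
t: 5.22
tcp_pos: [0.5314, 0.1309, 0.029]
eef_rot: [0.086, -0.085, -0.702, 0.702]
ft_force: [-4.5, -9.1, 12.5]
grip_width: 0.501
```

```bash
python3 -c "
from h import *
delta(-.241,(.6072,.0836),(-71,28),.0295)
for n,(a,b,c,e) in {'scene':(225,140,365,240),'side':(205,190,365,300),'wrist':(180,120,400,300)}.items():
    d=cam(n);f=5 if n!='wrist' else 3
    cv2.imwrite(f'pics/{n}3.png',cv2.resize(d['color'][b:e,a:c],None,fx=f,fy=f,interpolation=cv2.INTER_CUBIC))
"
```

```text
t 5.225 tcp [0.5314 0.1309 0.029 ] holder xy [-84.91  27.79] ft [-4.51 -9.13 12.54] grip 0.5010404169724159 
tool delta [-0.0139 -0.0005 -0.0002] tool yaw -0.0009
j [ 0.157  0.637  1.791 -0.002  0.714  1.971] tilt [-7.0e-04 -1.1e-03 -1.0e+00]
```

View pics/wrist3.png

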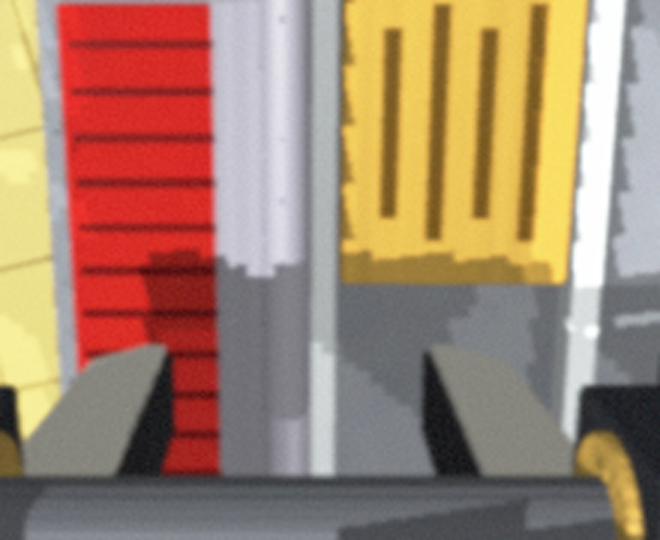

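View pics/scene3.png

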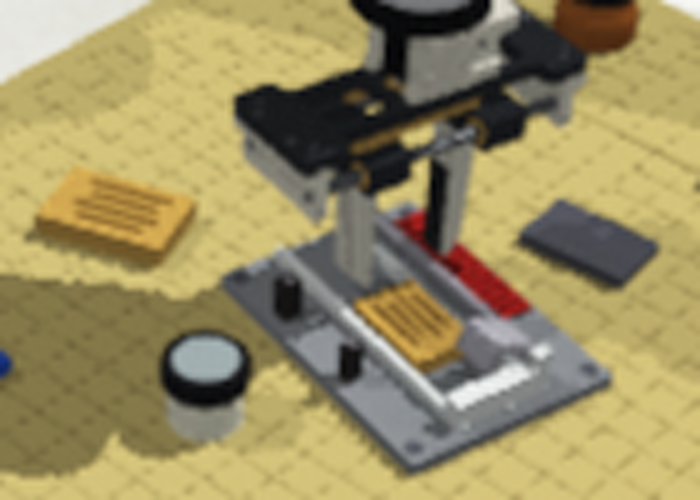

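The paddle is fully down, the jaw is lifted, and the die finger stands in the channel behind the die's rear edge. Now I'll push along the channel (tool -x).

{"op": "send_rows", "data": {"increments": [[-0.005, -0.0004, 0, 0], [-0.005, 0, 0, 0], [-0.003, 0, 0, 0], [-0.003, 0, 0, 0], [-0.004, 0, 0, 0], [-0.004, 0, 0, 0], [-0.004, 0, 0, 0], [-0.004, 0, 0, 0], [-0.004, 0, 0, 0], [0, 0, 0, 0]]}}

```text
t: 6.62
tcp_pos: [0.5654, 0.1233, 0.029]
eef_rot: [0.086, -0.084, -0.702, 0.702]
ft_force: [-8.0, 0.1, 12.7]
grip_width: 0.505
```

```bash
python3 -c "
from h import *
delta(-.241,(.6072,.0836),(-37,28),.0292)
for n,(a,b,c,e) in {'scene':(225,140,365,240),'wrist':(180,100,400,300)}.items():
    d=cam(n);f=5 if n!='wrist' else 3
    cv2.imwrite(f'pics/{n}4.png',cv2.resize(d['color'][b:e,a:c],None,fx=f,fy=f,interpolation=cv2.INTER_CUBIC))
"
```

```text
t 6.625 tcp [0.5654 0.1233 0.029 ] holder xy [-50.07  28.6 ] ft [-7.99  0.11 12.68] grip 0.5054577014854854 
tool delta [-0.0131 -0.0002  0.0006] tool yaw -0.0009
j [1.340e-01 6.780e-01 1.704e+00 1.000e-03 7.620e-01 1.946e+00] tilt [-2.8e-03  1.0e-04 -1.0e+00]
```

View pics/wrist4.png

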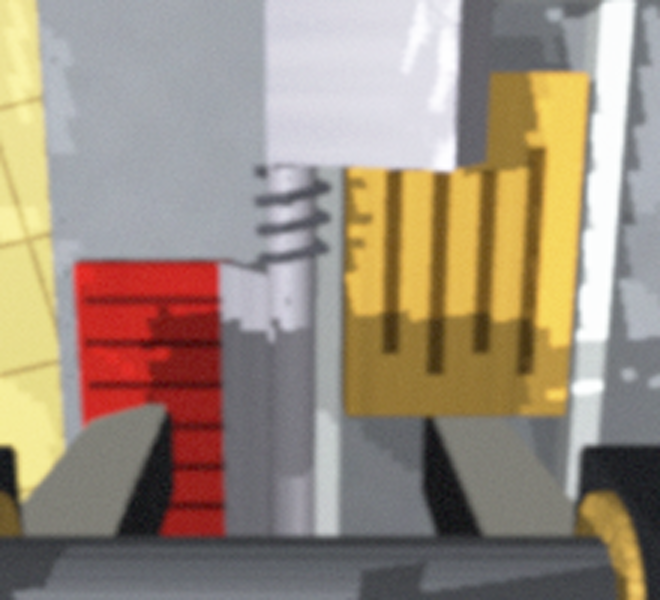

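View pics/scene4.png

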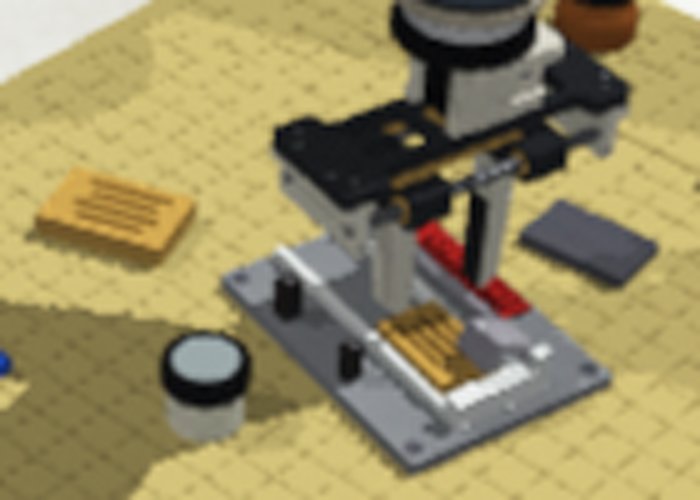

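The die is sliding straight under the lifted jaw. About 13 mm remain.

{"op": "send_rows", "data": {"increments": [[-0.003, 0, 0, 0], [-0.003, 0, 0, 0], [-0.003, 0, 0, 0], [-0.002, 0, 0, 0], [0, 0, 0, 0]]}}

```text
t: 7.35
tcp_pos: [0.5758, 0.1207, 0.0291]
eef_rot: [0.087, -0.084, -0.702, 0.702]
ft_force: [-9.4, 1.3, 13.2]
grip_width: 0.505
```

{"op": "send_rows", "data": {"increments": [[-0.001, 0, 0, 0], [-0.001, 0, 0, 0], [0, 0, 0, 0]]}}

```text
t: 7.72
tcp_pos: [0.5771, 0.1204, 0.029]
eef_rot: [0.087, -0.084, -0.702, 0.702]
ft_force: [-12.7, 2.6, 15.9]
grip_width: 0.503
```

```bash
cat > look.py <<'E'
from h import *
import sys
k=sys.argv[1]
delta(-.241,(.6072,.0836),(-37,28),.0292)
for n,(a,b,c,e) in {'scene':(225,140,365,240),'wrist':(180,100,400,300)}.items():
    d=cam(n);f=5 if n!='wrist' else 3
    cv2.imwrite(f'pics/{n}{k}.png',cv2.resize(d['color'][b:e,a:c],None,fx=f,fy=f,interpolation=cv2.INTER_CUBIC))
E
python3 look.py 5
```

```text
t 7.725 tcp [0.5771 0.1204 0.029 ] holder xy [-37.98  28.54] ft [-12.66   2.62  15.85] grip 0.5027793059776392 
tool delta [-0.001  -0.0002  0.0005] tool yaw -0.0012
j [1.260e-01 6.930e-01 1.673e+00 1.000e-03 7.810e-01 1.938e+00] tilt [-4.8e-03  3.0e-04 -1.0e+00]
```

View pics/wrist5.png

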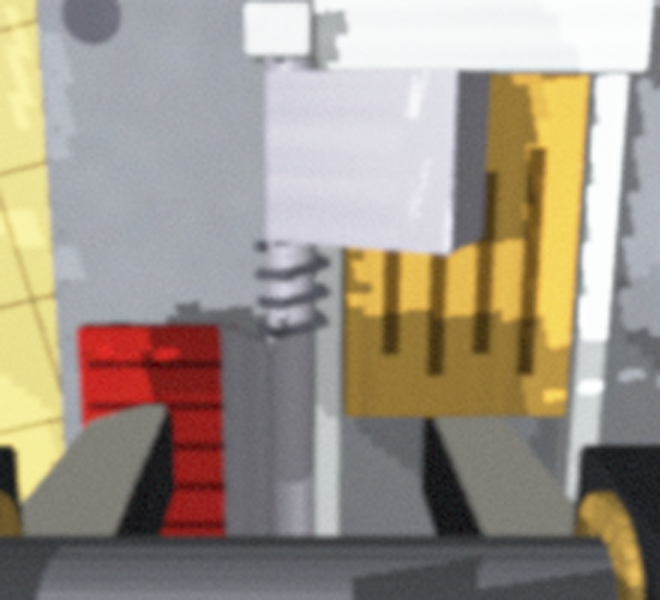

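View pics/scene5.png

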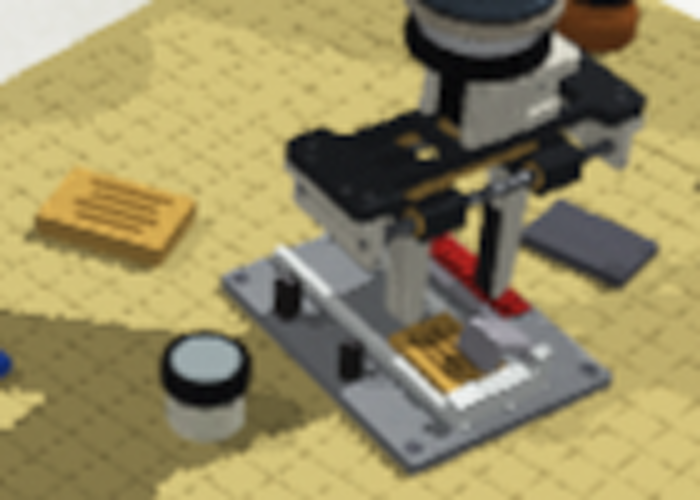

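The force is rising and the die front now meets the stop in the view. I'll push a little more to confirm it is seated.

{"op": "send_rows", "data": {"increments": [[-0.001, 0, 0, 0], [-0.001, 0, 0, 0], [0, 0, 0, 0], [0, 0, 0, 0]]}}

```text
t: 8.32
tcp_pos: [0.5773, 0.1204, 0.0289]
eef_rot: [0.089, -0.082, -0.702, 0.702]
ft_force: [-21.3, 5.8, 23.5]
grip_width: 0.505
```

```bash
python3 look.py 6
python3 - <<'E'
from h import *
d=dict(np.load('wrist.npz'))
H,tt=holder(-.241,(.6072,.0836))
f=lambda q:((q[:2]-tt)@H*1000).round(1).tolist()
p=lambda u,v,z: ray(d,180+(u+.5)/3-.5,100+(v+.5)/3-.5,z)
print('die rear edge',f(p(345,414,.022)),f(p(567,415,.022)))
E
```

```text
t 8.325 tcp [0.5773 0.1204 0.0289] holder xy [-37.81  28.56] ft [-21.25   5.83  23.54] grip 0.5047955532163655 
tool delta [-0.0008 -0.0003  0.0006] tool yaw -0.0012
j [0.126 0.695 1.669 0.002 0.786 1.937] tilt [-8.9e-03  5.0e-04 -1.0e+00]
die rear edge [-30.0, 19.9] [-30.2, -20.3]
```

View pics/wrist6.png

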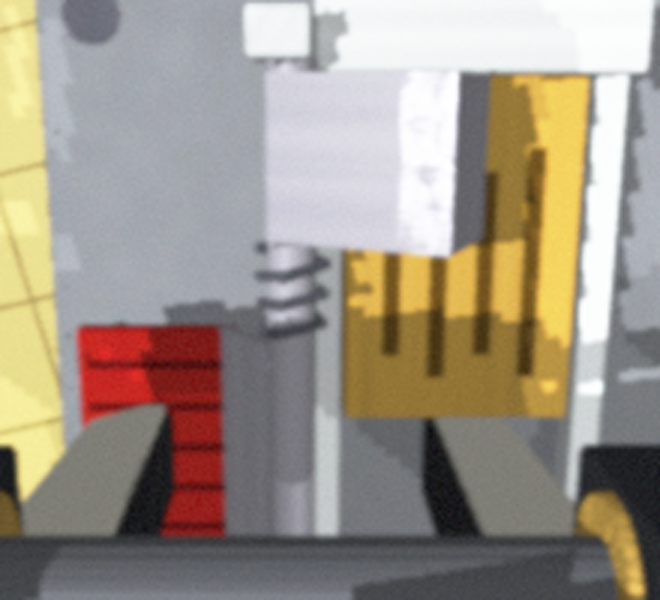

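Home: 2 mm of command moved the hand only 0.2 mm, the axial force rose to 21 N, and the die's rear edge is at x = -30. I'll back off along the channel with the paddle still down, so rising cannot lift the die, then go up.

{"op": "send_rows", "data": {"increments": [[0.003, 0, 0, 0], [0.003, 0, 0, 0], [0.004, 0, 0, 0], [0, 0, 0, 0]]}}

```text
t: 8.93
tcp_pos: [0.5726, 0.122, 0.0296]
eef_rot: [-0.084, 0.087, 0.702, -0.702]
ft_force: [2.1, -0.2, 5.3]
grip_width: 0.505
```

```bash
python3 look.py 7
python3 - <<'E'
from h import *
d=dict(np.load('wrist.npz'))
E
```

```text
t 8.925 tcp [0.5726 0.122  0.0296] holder xy [-42.79  29.05] ft [ 2.07 -0.22  5.33] grip 0.5053778696119895 
tool delta [-0.0058  0.0004  0.001 ] tool yaw -0.0014
j [0.13  0.684 1.69  0.    0.765 1.944] tilt [ 3.2e-03  5.0e-04 -1.0e+00]
```

View pics/wrist7.png

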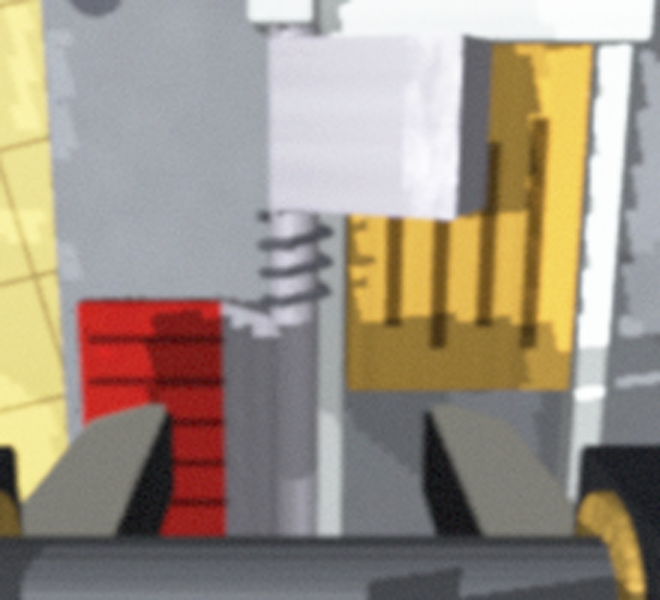

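A gap has opened behind the die, which stayed at the stop. Raising straight up.

{"op": "send_rows", "data": {"increments": [[0, -0.006, 0, 0], [0, -0.01, 0, 0], [0, -0.015, 0, 0], [0, -0.02, 0, 0], [0, -0.03, 0, 0], [0.01, -0.04, 0, 0], [0.01, -0.03, 0, 0], [0, 0, 0, 0], [0, 0, 0, 0]]}}

```text
t: 10.15
tcp_pos: [0.5516, 0.1265, 0.1795]
eef_rot: [0.086, -0.085, -0.702, 0.702]
ft_force: [0.1, -0.3, -0.2]
grip_width: 0.505
```

```bash
python3 look.py 8
python3 - <<'E'
from h import *
d=dict(np.load('wrist.npz'));P=cloud(d)
cv2.imwrite('pics/w8c.png',cv2.resize(d['color'][60:220,230:390],None,fx=5/1.4,fy=5/1.4,interpolation=cv2.INTER_CUBIC))
E
```

```text
t 10.15 tcp [0.5516 0.1265 0.1795] holder xy [-64.2  28.4] ft [ 0.08 -0.28 -0.22] grip 0.505476316579461 
tool delta [-0.0273  0.1503  0.0003] tool yaw -0.0012
j [ 0.143  0.439  1.662 -0.     1.041  1.956] tilt [-7.e-04 -2.e-04 -1.e+00]
```

View pics/wrist8.png

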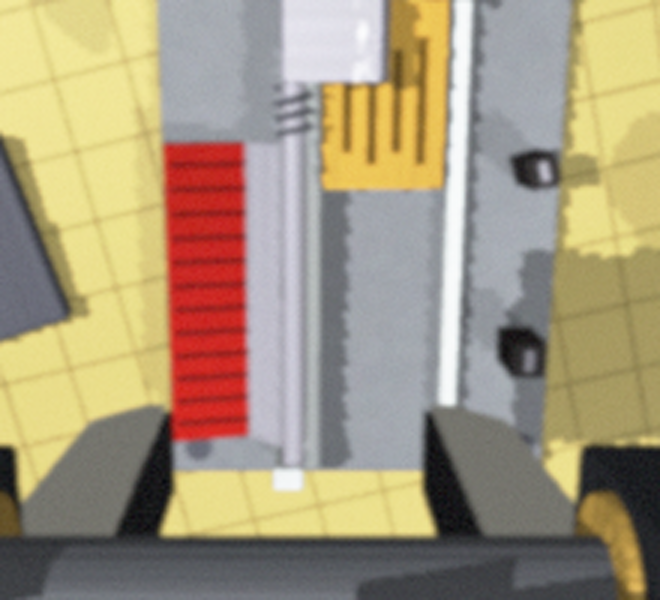

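View pics/scene8.png

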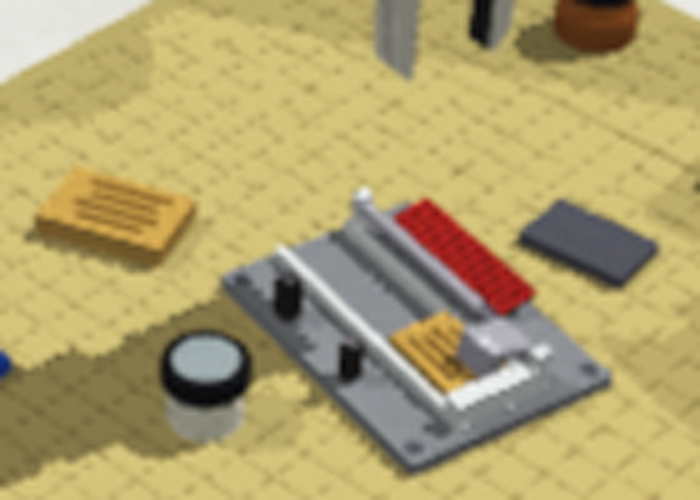

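Run:
```python
from h import *
d=dict(np.load('wrist.npz'));P=cloud(d)
H,tt=holder(-.241,(.6072,.0836))
h=np.dstack([(P[...,:2]-tt)@H*1000,P[...,2]*1000])
p=lambda u,v,z: ((ray(d,180+(u+.5)/3-.5,100+(v+.5)/3-.5,z)[:2]-tt)@H*1000).round(1)
print('die rear',p(322,188,.022),p(443,188,.022),'stop face',)
m=(h[...,0]>-100)&(h[...,0]<-30)&(h[...,1]>45)&(h[...,1]<70)&(h[...,2]>8)
c=np.polyfit(h[m][:,1],h[m][:,2],1);print('paddle slope',np.arctan(c[0]),'clip',.45-np.arctan(c[0]))
m=(h[...,0]>-26)&(h[...,0]<0)&(abs(h[...,1]+10)<8)&(h[...,2]>15)
A=np.c_[h[m][:,:2],np.ones(m.sum())];print('die plane',np.linalg.lstsq(A,h[m][:,2],rcond=None)[0],m.sum(),h[m][:,2].mean())
cv2.imwrite('pics/w8d.png',cv2.resize(d['color'][60:190,230:390],None,fx=4,fy=4,interpolation=cv2.INTER_CUBIC))
```

```text
die rear [-30.4  20.2] [-30.5 -19.8] stop face
paddle slope 0.2436320642268156 clip 0.2063679357731844
die plane [-1.09435323e-03  4.13812167e-04  2.30404059e+01] 446 23.050227214818378
```

View pics/w8d.png

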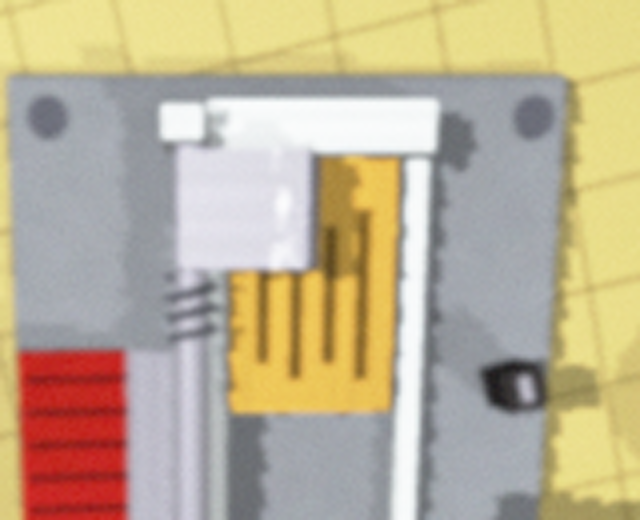

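The die is home against the stop, flat and gripped by the jaw, and the hand is clear. Handing in.

```bash
python3 -c "
from h import *
print(ticket.finish_job())"
```

```text
the job is handed in; nothing more can be done
None
```

The job is done and handed in at about 10 s of the 35 s; no verdict was reported. With the paddle held fully down by one fingertip, I pushed the brass die along the channel with the other until it sat against the stop. I then backed the finger off the die, let the paddle up and raised the hand clear.

**Seating:** the last 2 mm of commanded push moved the hand only 0.2 mm, and the force along the channel rose to about 21 N.

**Last checks from the wrist camera:**
- **Die position:** the rear edge is at x ≈ -30.4 mm, so the centre is about -0.4 mm from home. It lies centred and flat; its top read 23 mm against the expected 22 mm, within the 2 mm camera calibration.
- **Clip:** the angle is about 0.21 rad, and in the images the jaw rests on the die.
- **Hand:** the wrist force is near zero, and the fingertips are about 165 mm above the table.
- **Bystanders:** the type sorts, loupe and zinc plate look undisturbed in the last images. I did not re-check the ruler, ink jar and gauge up close, but the hand never came near them.

The jaw's force on the die could not be measured directly. I infer it from the clip angle, which is close to the 0.22 rad stated for a gripped die. No check failed.

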